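Fetch the sugar from behind the bottles

ROBOT

A 7-joint arm with a two-finger parallel gripper is mounted at the origin on the work surface. World frame = base frame: x ahead of the robot, y to its left, z up, the work surface at z = 0. Lengths are in m, angles in rad, forces in N, time in s.
With the tool pointing down it reaches from about 0.425 to 0.925 m from the base axis. Payload 6.8 kg.
Tool frame: the origin (TCP) lies at the very end of the fingers, on their centre line; the grasp point (between the pads) lies 19 mm behind it; z points along the fingers, y is the line along which they close (so a half turn about z gives the same grasp; the last joint's range is limited). The gripper opens to 85 mm and grips with 20 to 120 N. Pads are 22 mm wide; open, the fingers measure 114 mm over their backs; the gripper's body (76 mm by 85 mm) begins 54 mm behind the grasp point. The pads swing forward as they close: fully open they stand 13 mm farther back than shut.
Start: joints at [-1.335, 0.477, 0.022, 1.555, -0.011, 1.109, -0.083], TCP at [0.228, 0.636, 0.207] pointing down, gripper open.
Joint ranges: [-2.96, 2.96], [-0.34, 2.1], [-1.41, 1.46], [0.24, 2.44], [-1.37, 4.51], [0.17, 1.92], [-2.96, 2.96]. Speed limits (rad/s): [2.39, 2.39, 3.14, 3.14, 3.14, 3.14, 3.14].

INTERFACE

Orientations are given as a unit quaternion [w, x, y, z].
In Python, from station import monitor, eyes, bot gives the robot as it stands.
- The arm moves only by the shell command python3 -m creep 'ROWS' [FORCE]. ROWS is a JSON object with one list for each field, all of the same length, 1 to 20, a row being the entries at one place: dx, dy, dz (the shift in m), twist (a turn about the tool's z in rad), finger_gap (the opening from 0.0 (shut) to 1.0 (fully open)); each row shifts and turns the commanded pose from where the row before left it, along the tool's axes as they then stand; what a row does not reach is not made up. A row lasts 1/10 s, in which the tool goes at most 0.05 m and 0.15 rad, less where a joint would pass 70% of its speed; a pose out of reach is approached as far as the arm can. The fingers move at their own pace and stop on an object; FORCE is the grip in N (left out, the last holds). Time passes only in rows, so rows that do not move let the fingers close. It prints the time, the measured TCP pose, the force, the opening and the grip force at its end. Input that does not fit is refused with a message, and nothing moves.
- monitor.get_obs(): the state, without advancing time (a new reading comes with each control period).
- eyes.read_camera(name): name is "scene" or "top" or "wrist"; returns the picture (420x560x3 uint8, blue, green, red); there is no depth.
- eyes.camera_info(name): a dict with "vertical_fov" (degrees; the focal length in pixels is half the picture's height over the tangent of half this angle, whatever the lens; pixels are square), "cx", "cy" (the principal point, pixels), "k1" (the pictures are not rectified: a ray, as slopes to the right and down, at radius r is drawn at 1 + k1 r^2 times it, then the intrinsics apply), "view" (4x4, takes a point from world to camera coordinates); the wrist camera has in their place "hand_eye" (4x4, takes a point from camera to tool coordinates, whose origin is the TCP and whose axes are the flange's). Camera axes: x right, y up, looking along -z (the intrinsics and any distortion apply to the point x, -y, -z); pixel columns grow to the right and rows downward; lengths in m; the calibration is good to about 2 mm. A picture is of the moment at which its call begins: read the wrist's pose just before it. camera_info takes no time and is no camera call.
- bot.hand_in(): hands the job in; it is judged then, once.
The state is a dict: "t": time; "q": joint angles; "joint_vel": joint speeds; "joint_torque": joint torques, N m; "eef_pos": TCP position; "tool_rot": TCP orientation; "contact_force": force on the tool from outside, world axes, zero at the start; "torque": the same for the moment, N m; "gripper_width": opening from 0.0 (shut) to 1.0 (fully open); "grasp_force": force on a finger pad.
Only numpy, scipy, OpenCV 4.12 (cv2) and the standard library are available. Lean on these libraries where they do the work, as an engineer would, in place of code of your own. Each camera call takes 0.05 s, during which the arm holds its last target. There are 200 camera calls.

TASK

The sugar jar is hemmed in at the back of the wooden caddy: first clear the oil bottle, the soy sauce bottle and the pepper mill out of the caddy and stand all three on the chopping board, then lift out the sugar jar and stand it on the blue tea tray beside the mug. Once the sugar is on the tray, put the other three back in the caddy, each on the spot where it stood before. Set things down upright rather than dropping them, let nothing tip over, and leave the mug, the tea tin and the kitchen timer where they are.

Things in the scene. Friction and masses are not known exactly. Their poses are not given: they have to be found in the camera images.
- caddy: fixed open tray of mid-brown wood, 160 (x) by 200 (y) mm, floor 8 mm above its underside, rim 22 mm high, 8 mm thick, a wire handle outside each y end (27 mm high). Origin: centre of its underside; +x is its back, away from the robot; turned up to 0.4 rad. The three tall things stand in it round the front of the sugar jar, 60 mm from it and 62 mm apart between centres; which stands where varies
- oil: loose round oil bottle, green glass with a cream label and a black cap; 150 mm high, body diameter 54 mm up to 75 mm, narrowing to the neck at 98 mm; neck 25 mm thick, the cap 28 mm in diameter from 118 to 150 mm height, grip it there. 0.27 to 0.5 kg. Origin: centre of its underside, z up along it
- soy: loose round soy sauce bottle, very dark brown with an ochre label and a red cap; 135 mm high, body diameter 52 mm up to 60 mm, narrowing to the neck at 90 mm; neck 27 mm thick, the cap 30 mm in diameter from 103 to 135 mm height, grip it there. 0.23 to 0.43 kg. Origin: centre of its underside, z up along it
- mill: loose round pepper mill of dark brown wood with a small steel knob on top; 140 mm high, foot 50 mm in diameter, waist 32 mm, round head 40 mm in diameter from 94 to 124 mm height, grip it there. 0.15 to 0.29 kg. Origin: centre of its underside, z up along it
- sugar: loose round sugar jar of white ceramic with a blue band and a white lid with a blue dot, pressed on tight (one piece); 56 mm in diameter, 65 mm high. Stands at the back of the caddy, too close to the taller things for the gripper to reach it before they are cleared. 0.17 to 0.33 kg. Origin: centre of its underside, z up along it
- board: fixed chopping board of pale wood lying flat, 260 (x) by 180 (y) mm, 18 mm thick, a dark dot near its +x end; left or right of the caddy, the tray on the caddy's other side. Origin: centre of its underside; turned up to 0.2 rad
- tray: fixed blue tea tray, 270 (x) by 190 (y) mm outside, floor 6 mm above its underside, rim 14 mm high and 6 mm thick; the mug stands on its +x half (away from the robot), its -x half is free. Origin: centre of its underside; turned up to 0.2 rad
- mug: loose yellow mug on the tray, 76 mm in diameter, 88 mm high, with a handle on its own +y side reaching about 30 mm out; leave it alone. Origin: centre of its underside
- tin: loose round steel tea tin with a green lid, 74 mm in diameter, 101 mm high with its knob, on the worktop behind and beside the caddy; leave it alone. Origin: centre of its underside
- timer: loose round kitchen timer, white foot and orange dial, 62 mm in diameter, 45 mm high, on the worktop behind and beside the caddy; leave it alone. Origin: centre of its underside

How it is judged:
On the way, in this order (a step that is already met when the one before it is completed fails the run):
1. the oil bottle, the soy bottle and the pepper mill all stand upright on the chopping board, the sugar jar still in the caddy (x of oil in the frame of board between -0.125 and 0.125 m and y of oil in the frame of board between -0.085 and 0.085 m and z of each of oil, soy, mill in the frame of board below 0.023 m and angle between each of oil, soy, mill, sugar's own z axis and vertical below 0.1 rad and x of soy in the frame of board between -0.125 and 0.125 m and y of soy in the frame of board between -0.085 and 0.085 m and x of mill in the frame of board between -0.125 and 0.125 m and y of mill in the frame of board between -0.085 and 0.085 m and x of sugar in the frame of caddy between -0.075 and 0.075 m and y of sugar in the frame of caddy between -0.095 and 0.095 m and z of sugar in the frame of caddy below 0.03 m), for 0.2 s.
2. the sugar jar stands upright on the tea tray while the other three still stand on the board (x of sugar in the frame of tray between -0.115 and 0.115 m and y of sugar in the frame of tray between -0.08 and 0.08 m and z of sugar in the frame of tray below 0.011 m and angle between each of sugar, oil, soy, mill's own z axis and vertical below 0.1 rad and x of oil in the frame of board between -0.125 and 0.125 m and y of oil in the frame of board between -0.085 and 0.085 m and z of each of oil, soy, mill in the frame of board below 0.023 m and x of soy in the frame of board between -0.125 and 0.125 m and y of soy in the frame of board between -0.085 and 0.085 m and x of mill in the frame of board between -0.125 and 0.125 m and y of mill in the frame of board between -0.085 and 0.085 m), for 0.2 s.
At the end, for the whole second after the job is handed in: The sugar jar stands flat on the floor of the tea tray, and the oil bottle, soy bottle and pepper mill stand in the caddy, each within 15 mm of where it stood at the start; all four upright (within 0.1 rad), released and at rest (under 0.02 m/s) (x of sugar in the frame of tray between -0.115 and 0.115 m and y of sugar in the frame of tray between -0.08 and 0.08 m and z of sugar in the frame of tray below 0.011 m and angle between each of sugar, oil, soy, mill's own z axis and vertical below 0.1 rad and distance of each of oil, soy, mill from where it was at the start of the episode below 0.015 m and linear speed of each of oil, soy, mill, sugar below 0.02 m/s); the robot touches nothing.
It fails at once if the oil bottle, soy bottle, pepper mill or sugar jar is tipped over (leans more than 30 degrees) (angle between any of oil, soy, mill, sugar's own z axis and vertical above 0.52 rad).
It fails at once if one of them is dropped (falls free of the fingers, faster than 0.7 m/s, about 25 mm) ((linear speed of oil above 0.7 m/s and contact force between the fingers and oil below 0.2 N) or (linear speed of soy above 0.7 m/s and contact force between the fingers and soy below 0.2 N) or (linear speed of mill above 0.7 m/s and contact force between the fingers and mill below 0.2 N) or (linear speed of sugar above 0.7 m/s and contact force between the fingers and sugar below 0.2 N)).
It fails at once if the mug, the tea tin or the kitchen timer is moved by more than 20 mm (distance of any of mug, tin, timer from where it was at the start of the episode above 0.02 m).
It also fails if it takes over 141 s, if anything falls off the work surface, if the arm or the gripper's body presses on something with over 40 N, if the wrist force passes 120 N, or if a joint passes its speed limit or range.

## Working session

There is one attempt and no reset: what is moved stays moved. The work goes in short steps, Python scripts to look and compute and a shell command to move; the robot and the scene stay as the last step left them, time stands still between calls to the robot, and variables do not carry over. Pictures are saved under pics/ and viewed, at most 14 in all, crops included, and the job is handed in when it is done.

```bash
ls; mkdir -p pics
python3 - <<'E'
from station import monitor, eyes, bot
import cv2
o=monitor.get_obs();print(o)
for n in("scene","top"):
    print(n,eyes.camera_info(n)); cv2.imwrite(f"pics/{n}0.png",eyes.read_camera(n))
print(eyes.camera_info("wrist"))
E
```

```text
pics
{'t': 0.0, 'q': array([-1.33508371,  0.47782678,  0.02232477,  1.55648111, -0.01151896,
        1.10930449, -0.08310424]), 'joint_vel': array([ 0.00062399,  0.00137157,  0.00128356, -0.00122022,  0.00035217,
       -0.00047785, -0.00013754]), 'joint_torque': array([-1.41181031e-04, -5.96461022e+01,  1.60813104e+00, -2.81190133e+01,
        1.25469381e-02,  9.60534060e-03, -2.61559939e-05]), 'eef_pos': array([0.22731109, 0.63487539, 0.20629506]), 'tool_rot': array([-1.03194677e-04,  1.71050007e-01,  9.85261894e-01, -9.40371328e-04]), 'contact_force': array([-0.4113422 ,  0.1481346 , -0.79572943]), 'torque': array([ 0.03688374, -0.00151444,  0.00082114]), 'grasp_force': 0.0, 'gripper_width': 0.999675359462279}
scene {'vertical_fov': 50.84949400190325, 'cx': 272.8432862117993, 'cy': 211.43878008030433, 'k1': 0.018506540478111778, 'view': array([[-0.84765322,  0.53046125,  0.00974032,  0.52247603],
       [-0.4109881 , -0.66812926,  0.6202355 ,  0.21237742],
       [ 0.3355187 ,  0.52174146,  0.78435518, -1.31871175],
       [ 0.        ,  0.        ,  0.        ,  1.        ]])}
top {'vertical_fov': 50.08912806494928, 'cx': 282.97071150791663, 'cy': 214.0008868765926, 'k1': -0.006379985133486375, 'view': array([[-0.02466056, -0.99966753, -0.00752967,  0.03199399],
       [ 0.99833214, -0.0250195 ,  0.05202843, -0.62162271],
       [-0.05219952, -0.00623406,  0.99861722, -0.98589039],
       [ 0.        ,  0.        ,  0.        ,  1.        ]])}
{'vertical_fov': 60.58585327805995, 'cx': 276.7637091494234, 'cy': 209.26747182246254, 'k1': -0.03937087703063308, 'hand_eye': array([[ 9.75754160e-04,  9.57687451e-01,  2.87808606e-01,
         7.32148641e-02],
       [ 9.99999376e-01, -7.77891381e-04, -8.01840988e-04,
        -6.68449987e-05],
       [-5.44029218e-04,  2.87809209e-01, -9.57687613e-01,
        -1.67125253e-01],
       [ 0.00000000e+00,  0.00000000e+00,  0.00000000e+00,
         1.00000000e+00]])}
```

View pics/scene0.png

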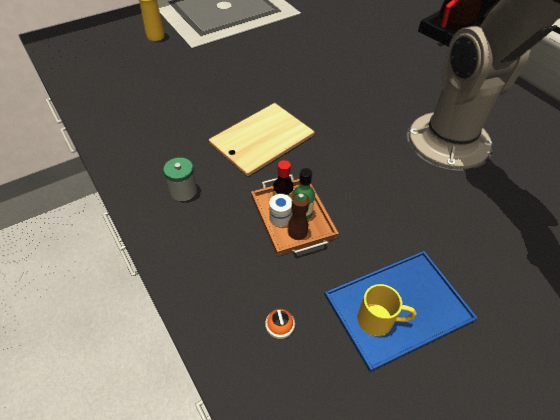

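View pics/top0.png

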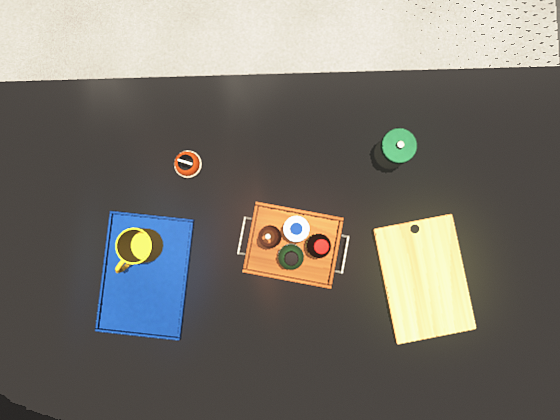

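The scene view shows the arm at upper right. The caddy sits at about (295,212), with the sugar's blue dot (281,202), red cap (284,167), oil cap (306,174) and mill knob (301,198).

In the top view the mill is at (268,237), oil (291,257), soy (320,244) and sugar (296,229). The board is on the right at (425,279) and the tray on the left at (145,276).

```bash
cat > h.py <<'E'
import numpy as np, cv2
from station import monitor, eyes
from scipy.spatial.transform import Rotation as R
def Rq(q): return R.from_quat([q[1],q[2],q[3],q[0]]).as_matrix()
def grab(n):
    o=monitor.get_obs(); im=eyes.read_camera(n); return im,cam(n,o)
def cam(n,o=None):
    c=eyes.camera_info(n); f=210/np.tan(np.radians(c["vertical_fov"]/2))
    if n=="wrist":
        T=np.eye(4); T[:3,:3]=Rq(o["tool_rot"]); T[:3,3]=o["eef_pos"]; T=T@c["hand_eye"]
    else: T=np.linalg.inv(c["view"])
    K=np.array([[f,0,c["cx"]],[0,f,c["cy"]],[0,0,1]])
    return dict(T=T,K=K,D=np.array([c["k1"],0,0,0,0.]))
def ray(C,uv):
    p=cv2.undistortPoints(np.array([[uv]],float),C["K"],C["D"])[0,0]
    d=C["T"][:3,:3]@[p[0],-p[1],-1]; return C["T"][:3,3],d/np.linalg.norm(d)
def onz(C,uv,z):
    o,d=ray(C,uv); return o+d*(z-o[2])/d[2]
def tri(*cu):
    A=0;b=0;L=[]
    for C,uv in cu:
        o,d=ray(C,uv);P=np.eye(3)-np.outer(d,d);A=A+P;b=b+P@o;L.append((o,P))
    x=np.linalg.solve(A,b); return x,[round(1e3*np.linalg.norm(P@(x-o)),1) for o,P in L]
def proj(C,X):
    p=np.linalg.inv(C["T"])@np.append(X,1); v=np.array([[p[0],-p[1],-p[2]]])
    return cv2.projectPoints(v,np.zeros(3),np.zeros(3),C["K"],C["D"])[0][0,0]
def blobs(m,mn=20):
    n,l,s,c=cv2.connectedComponentsWithStats(m.astype(np.uint8)); return [(s[i,4],c[i].round(1),s[i,:4]) for i in range(1,n) if s[i,4]>=mn]
def rect(m):
    c=max(cv2.findContours(m.astype(np.uint8),0,1)[0],key=cv2.contourArea); return cv2.boxPoints(cv2.minAreaRect(c)),cv2.minAreaRect(c)
E
python3 - <<'E'
from h import *
np.set_printoptions(precision=4,suppress=True)
S,T=cam("scene"),cam("top"); s=cv2.imread("pics/scene0.png");t=cv2.imread("pics/top0.png")
for n,a in(("soy",((284,164),(320,245))),("oil",((306,174),(291,258))),("mill",((301,198),(267,238))),("sug",((281,202),(296,229)))):
    print(n,tri((S,a[0]),(T,a[1])))
hs=cv2.cvtColor(t,cv2.COLOR_BGR2HSV); 
H,Sa,V=cv2.split(hs); x=np.arange(560)[None]
for nm,m,z in(("board",(x>365)&(V>120)&(H>12)&(H<35)&(np.arange(420)[:,None]>200),.018),("tray",(H>100)&(H<125)&(Sa>100)&(x<220)&(V>60),.014),("caddy",(x>235)&(x<350)&(H<20)&(Sa>80)&(V>60)&(np.arange(420)[:,None]>195),.022)):
    b,r=rect(m); P=np.array([onz(T,u,z) for u in b])[:,:2]; print(nm,b.round(),P,P.mean(0))
    e=P-np.roll(P,1,0);print(np.linalg.norm(e,axis=1),np.degrees(np.arctan2(e[:,1],e[:,0])))
a=cv2.resize(s[140:260,220:360],None,fx=5,fy=5,interpolation=2)[:,:700]
b=cv2.resize(t[195:295,230:360],None,fx=5,fy=5,interpolation=2)
cv2.imwrite("pics/zs.png",cv2.resize(a,None,fx=1,fy=1)); cv2.imwrite("pics/zt.png",b)
E
```

```text
soy (array([ 0.5534, -0.0541,  0.1471]), [np.float64(0.3), np.float64(0.3)])
oil (array([0.5299, 0.0026, 0.1511]), [np.float64(0.4), np.float64(0.4)])
mill (array([0.5709, 0.0473, 0.1356]), [np.float64(1.5), np.float64(1.5)])
sug (array([ 0.5872, -0.0105,  0.0722]), [np.float64(0.1), np.float64(0.1)])
board [[372. 228.]
 [453. 212.]
 [477. 329.]
 [396. 345.]] [[ 0.5858 -0.1812]
 [ 0.6177 -0.3614]
 [ 0.3594 -0.4023]
 [ 0.3282 -0.2244]] [ 0.4728 -0.2923]
[0.2612 0.183  0.2615 0.1806] [   9.5278  -79.9498 -170.9966   99.9517]
tray [[ 94. 331.]
 [108. 209.]
 [194. 219.]
 [180. 341.]] [[0.3731 0.4408]
 [0.6431 0.408 ]
 [0.6161 0.2166]
 [0.3474 0.2518]] [0.4949 0.3293]
[0.1908 0.272  0.1933 0.2711] [ 82.2415  -6.9332 -98.024  172.5298]
caddy [[241. 272.]
 [255. 200.]
 [345. 217.]
 [331. 289.]] [[ 0.4956  0.1117]
 [ 0.6541  0.0786]
 [ 0.6119 -0.1197]
 [ 0.4542 -0.0852]] [ 0.5539 -0.0036]
[0.2012 0.1619 0.2028 0.1614] [  78.1265  -11.7714 -102.0272  167.6582]
```

View pics/zt.png

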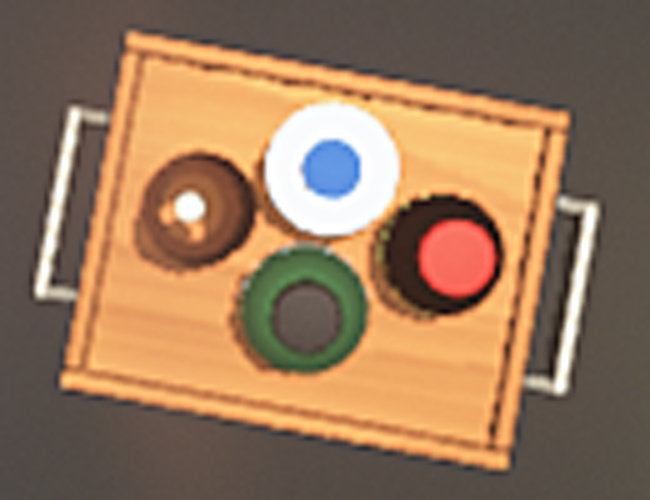

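View pics/zs.png

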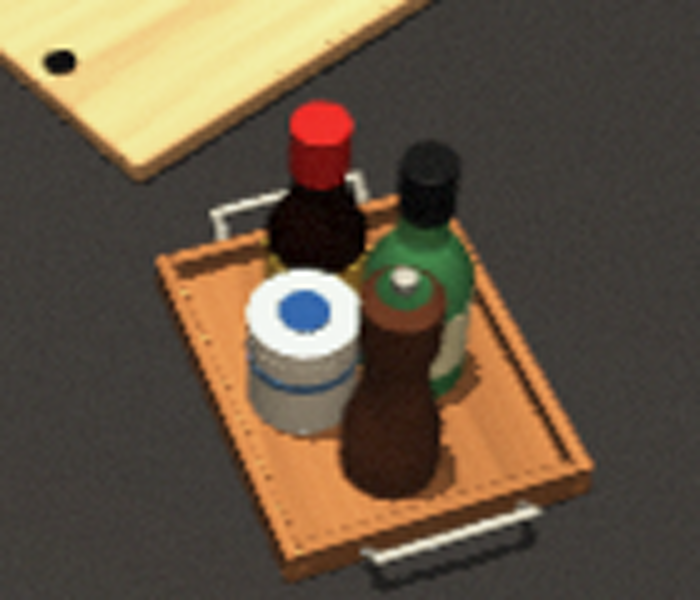

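Zoomed top view, in full-picture pixels: oil cap (291,258), soy cap (321.6,246.2), mill knob (267.5,236), sugar dot (296,228.2).

Zoomed scene view: soy cap (284.2,163), oil cap (306,171.2), mill knob (300.4,195.2), sugar dot (280.4,201.8).

Run:
```python
from h import *
np.set_printoptions(precision=4,suppress=True)
S,T=cam("scene"),cam("top")
Q={}
for n,a,z in(("soy",((284.2,163),(321.6,246.2)),.143),("oil",((306,171.2),(291,258)),.158),("mill",((300.4,195.2),(267.5,236)),.148),("sug",((280.4,201.8),(296,228.2)),.073)):
    X,e=tri((S,a[0]),(T,a[1])); Q[n]=X; print(n,X,e,onz(T,a[1],z),onz(S,a[0],z))
for k in Q:
  for j in Q:
    if k<j: print(k,j,np.linalg.norm((Q[k]-Q[j])[:2]))
# tool axes at start
print(Rq(monitor.get_obs()["tool_rot"]))
```

```text
soy [ 0.551  -0.0571  0.1466] [np.float64(0.4), np.float64(0.4)] [ 0.5512 -0.0576  0.143 ] [ 0.5487 -0.0598  0.143 ]
oil [0.5305 0.0026 0.1607] [np.float64(0.3), np.float64(0.3)] [0.5306 0.0024 0.158 ] [0.5286 0.0007 0.158 ]
mill [0.5739 0.0464 0.1464] [np.float64(0.5), np.float64(0.5)] [0.5735 0.0466 0.148 ] [0.5752 0.0473 0.148 ]
sug [ 0.5889 -0.0105  0.074 ] [np.float64(0.2), np.float64(0.2)] [ 0.5887 -0.0104  0.073 ] [ 0.5885 -0.0113  0.073 ]
soy sug 0.06003517909866621
oil soy 0.06314014166940775
oil sug 0.059849274863733565
mill soy 0.10604178191254131
mill oil 0.06170911743109505
mill sug 0.0588779727191286
[[-0.9415  0.337  -0.0004]
 [ 0.337   0.9415 -0.0016]
 [-0.0001 -0.0017 -1.    ]]
```

```bash
python3 - <<'E'
from h import *
np.set_printoptions(precision=4,suppress=True)
S,T=cam("scene"),cam("top")
for n,a in(("board dot",((232,152.5),(414.5,229))),("tray ++",((374,362),(109.5,211.5))),("tray -+",((475,316),(96,331))),("tray --",((423,254),(179.5,340)))):
    print(n,*tri((S,a[0]),(T,a[1])))
t=cv2.imread("pics/top0.png");s=cv2.imread("pics/scene0.png")
for im in(t,s):
    H,Sa,V=cv2.split(cv2.cvtColor(im,cv2.COLOR_BGR2HSV)); print(blobs((H>20)&(H<33)&(Sa>180)&(V>80),200))
E
python3 -m creep '{"dx":[0,0,0,0,0,0,0,0,0],"dy":[0,0,0,0,0,0,0,0,0],"dz":[-0.05,-0.05,0,0,0,0,0,0,0],"twist":[0.1363,0.1363,0.1363,0.1363,0.1363,0.1363,0.1363,0.1363,0.1363],"finger_gap":[0.6,0.6,0.6,0.6,0.6,0.6,0.6,0.6,0.6]}' 50
```

```text
board dot [ 0.5815 -0.2747  0.0166] [np.float64(0.1), np.float64(0.1)]
tray ++ [0.6349 0.4001 0.0318] [np.float64(2.2), np.float64(2.2)]
tray -+ [0.3743 0.4363 0.0129] [np.float64(1.6), np.float64(1.6)]
tray -- [ 0.3463  0.2556 -0.0037] [np.float64(0.8), np.float64(0.8)]
[]
[(np.int32(674), array([151.5,  19.6]), array([140,   0,  24,  41], dtype=int32)), (np.int32(657), array([383.2, 298.5]), array([366, 286,  34,  30], dtype=int32)), (np.int32(738), array([377.8, 321.2]), array([358, 300,  58,  36], dtype=int32))]
t: 1.0
eef_pos: [0.2273, 0.6352, 0.3067]
tool_rot: [0.0, 0.709, 0.705, -0.0]
contact_force: [-0.1, -0.5, -0.3]
gripper_width: 0.603
grasp_force: 0.0
```

```bash
python3 -m creep '{"dx":[-0.0394,-0.0394,-0.0394,-0.0394,-0.0394,-0.0394,-0.0394,-0.0394,-0.0394,-0.0394,-0.0394,-0.0394,-0.0394,-0.0394,-0.0394,-0.0394,0,0],"dy":[0.0192,0.0192,0.0192,0.0192,0.0192,0.0192,0.0192,0.0192,0.0192,0.0192,0.0192,0.0192,0.0192,0.0192,0.0192,0.0192,0,0],"dz":[0,0,0,0,0,0,0,0,0,0,0,0,0,0,0,0,0,0],"twist":[0,0,0,0,0,0,0,0,0,0,0,0,0,0,0,0,0,0],"finger_gap":[0.6,0.6,0.6,0.6,0.6,0.6,0.6,0.6,0.6,0.6,0.6,0.6,0.6,0.6,0.6,0.6,0.6,0.6]}'
python3 - <<'E'
from h import *
im,C=grab("wrist"); cv2.imwrite("pics/w1.png",im); print(C["T"].tolist())
E
```

```text
t: 2.8
eef_pos: [0.5347, 0.0041, 0.3069]
tool_rot: [-0.0, 0.708, 0.706, -0.0]
contact_force: [0.9, -0.1, -0.2]
gripper_width: 0.6
grasp_force: 0.0
[[0.9999988922765756, 0.0014393655607497665, 0.0003790414253650691, 0.5349247831005456], [-0.001487585146204175, 0.9578606677705299, 0.2872294000074241, 0.0772562231756623], [5.035923359270207e-05, -0.28722964569308407, 0.9578617479046603, 0.473996760144932], [0.0, 0.0, 0.0, 1.0]]
```

View pics/w1.png

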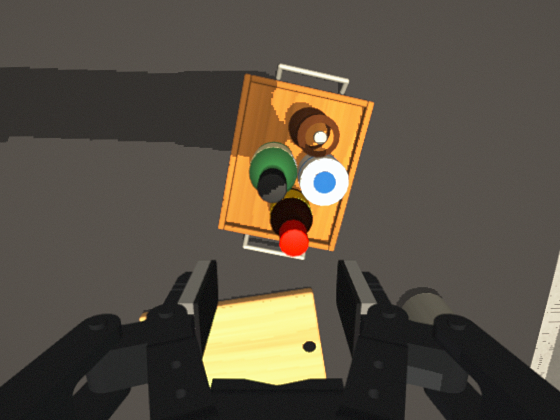

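The wrist view shows the oil cap's top at about (271,190), mill knob (320,137), sugar dot (325,182) and soy cap top (294,246). I'll check these against the two-camera estimates.

Run:
```python
from h import *
np.set_printoptions(precision=4,suppress=True)
o=monitor.get_obs();C=cam("wrist",o);S,T=cam("scene"),cam("top");im=cv2.imread("pics/w1.png")
H,Sa,V=cv2.split(cv2.cvtColor(im,cv2.COLOR_BGR2HSV))
r=((H<6)|(H>174))&(Sa>200)&(V>130); bl=(H>100)&(H<120)&(Sa>150)
print(blobs(r,50),blobs(bl,50))
print(blobs(V[175:205,255:290]<60,30))
for n,X in(("soy",[.5511,-.0573,.143]),("oil",[.5305,.0025,.158]),("mill",[.5736,.0465,.148]),("sug",[.5888,-.0105,.073])): print(n,proj(C,X))
for n,a in(("soy",((284.2,163),(321.6,246.2),(293.6,245))),("mill",((300.4,195.2),(267.5,236),(320.3,137))),("sug",((280.4,201.8),(296,228.2),(325,182)))):print(n,*tri((S,a[0]),(T,a[1]),(C,a[2])))
print(o["eef_pos"],o["tool_rot"])
cv2.imwrite("pics/w1z.png",cv2.resize(im[120:260,240:370],None,fx=4,fy=4,interpolation=2))
```

```text
[(np.int32(636), array([293.5, 241.6]), array([279, 228,  30,  28], dtype=int32))] [(np.int32(343), array([324.1, 181.9]), array([314, 172,  21,  21], dtype=int32))]
[(np.int32(432), array([14.7,  8.1]), array([ 2,  0, 30, 22], dtype=int32)), (np.int32(77), array([28.6, 26.5]), array([21, 22, 14,  8], dtype=int32))]
soy [293.3754 245.0386]
oil [272.2631 189.8133]
mill [320.378  139.5021]
sug [324.3008 183.4943]
soy [ 0.5511 -0.0567  0.1464] [np.float64(0.4), np.float64(0.7), np.float64(0.8)]
mill [0.5739 0.0473 0.1467] [np.float64(1.0), np.float64(0.7), np.float64(1.4)]
sug [ 0.5891 -0.0097  0.0745] [np.float64(0.6), np.float64(0.8), np.float64(1.2)]
[0.5345 0.0057 0.3068] [-0.0004  0.707   0.7072 -0.0003]
```

View pics/w1z.png

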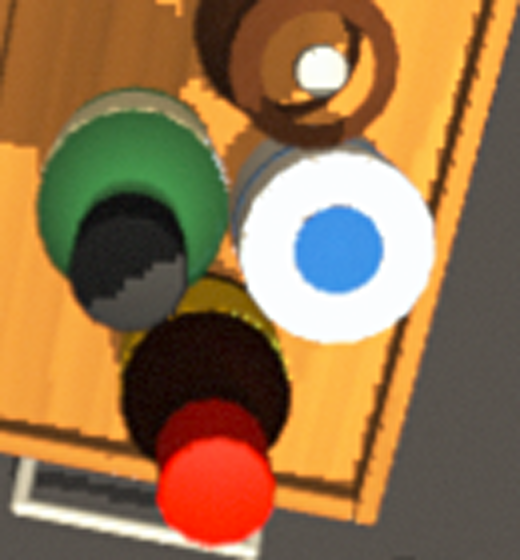

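Projections of the estimates agree with the wrist view to about 1–2 px, roughly 1.5 mm. Descending on the oil cap.

```bash
python3 -m creep '{"dx":[-0.001,0,0,0,0,0,0],"dy":[-0.0045,0,0,0,0,0,0],"dz":[0,0.05,0.05,0.05,0.033,0,0],"twist":[0,0,0,0,0,0,0],"finger_gap":[0.6,0.6,0.6,0.6,0.6,0.6,0.6]}' 50; python3 -m creep '{"dx":[0,0,0,0,0,0,0,0],"dy":[0,0,0,0,0,0,0,0],"dz":[0,0,0,0,0,0,0,0],"twist":[0,0,0,0,0,0,0,0],"finger_gap":[0,0,0,0,0,0,0,0]}' 50
```

```text
t: 3.55
eef_pos: [0.5304, 0.005, 0.125]
tool_rot: [-0.0, 0.707, 0.708, -0.0]
contact_force: [0.0, 0.2, 0.8]
gripper_width: 0.598
grasp_force: 0.0
t: 4.35
eef_pos: [0.5321, 0.0045, 0.1268]
tool_rot: [0.001, 0.707, 0.707, 0.002]
contact_force: [-2.0, 0.4, 7.2]
gripper_width: 0.291
grasp_force: 48.7
```

```bash
python3 -m creep '{"dx":[0,0,0,0,0,0],"dy":[0,0,0,0,0,0],"dz":[-0.02,-0.04,-0.04,-0.04,-0.04,0],"twist":[0,0,0,0,0,0],"finger_gap":[0,0,0,0,0,0]}' 50; python3 -m creep '{"dx":[-0.02,-0.038,-0.038,-0.038,-0.038,-0.038,-0.038,-0.038,-0.038,0,0],"dy":[0,0.003,0.003,0.003,0.003,0.003,0.003,0.003,0.004,0,0],"dz":[0,0,0,0,0,0,0,0,0,0,0],"twist":[0,0,0,0,0,0,0,0,0,0,0],"finger_gap":[0,0,0,0,0,0,0,0,0,0,0]}' 50
python3 - <<'E'
from h import *
im,C=grab("scene"); cv2.imwrite("pics/s2.png",im[40:300,130:530])
E
```

```text
t: 4.95
eef_pos: [0.5336, 0.0038, 0.3106]
tool_rot: [0.003, 0.707, 0.707, 0.005]
contact_force: [1.7, -0.2, -4.3]
gripper_width: 0.288
grasp_force: 50.2
t: 6.05
eef_pos: [0.5543, -0.321, 0.3036]
tool_rot: [-0.001, 0.708, 0.706, -0.0]
contact_force: [-0.2, 1.7, -3.8]
gripper_width: 0.292
grasp_force: 50.2
```

View pics/s2.png

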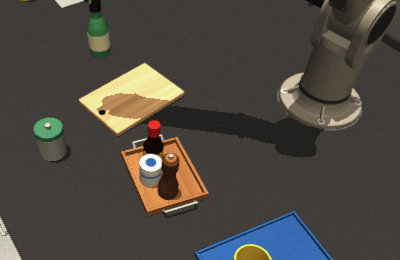

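The crop shows the oil held upright by its cap over the board's far end, with the rest undisturbed. Lowering it.

```bash
python3 -m creep '{"dx":[0,0,0,0,0,0,0,0],"dy":[0,0,0,0,0,0,0,0],"dz":[0.05,0.05,0.04,0.02,0.003,0.003,0,0],"twist":[0,0,0,0,0,0,0,0],"finger_gap":[0,0,0,0,0,0,0,0]}' 50;  python3 -m creep '{"dx":[0,0,0],"dy":[0,0,0],"dz":[0.002,0.001,0],"twist":[0,0,0],"finger_gap":[0,0,0]}' 50
```

```text
t: 6.9
eef_pos: [0.5565, -0.3201, 0.1399]
tool_rot: [0.001, 0.707, 0.707, 0.001]
contact_force: [0.3, 0.6, -3.6]
gripper_width: 0.296
grasp_force: 50.2
t: 7.2
eef_pos: [0.5562, -0.3209, 0.1369]
tool_rot: [0.001, 0.707, 0.707, 0.0]
contact_force: [-1.0, -0.4, 4.9]
gripper_width: 0.291
grasp_force: 51.1
```

```bash
python3 -m creep '{"dx":[0,0,0,0,0,0,0,0],"dy":[0,0,0,0,0,0,0,0],"dz":[0,0,0,0,-0.02,-0.05,-0.05,-0.05],"twist":[0,0,0,0,0,0,0,0],"finger_gap":[0.5,0.6,0.6,0.6,0.6,0.6,0.6,0.6]}' 50
python3 -m creep '{"dx":[0.044,0.044,0.044,0.044,0.044,0.044,0,0,0],"dy":[-0.001,-0.001,-0.001,-0.001,-0.0005,0,0,0,0],"dz":[0,0,0,0,0,0,0,0,0],"twist":[0,0,0,0,0,0,0,0,0],"finger_gap":[0.6,0.6,0.6,0.6,0.6,0.6,0.6,0.6,0.6]}'
python3 - <<'E'
from h import *
for i in range(3):
    a=monitor.get_obs(); im=eyes.read_camera("wrist" if i<2 else "scene"); print(a["eef_pos"],a["t"])
cv2.imwrite("pics/s3.png",im[40:300,130:530])
E
```

```text
t: 8.0
eef_pos: [0.5551, -0.3197, 0.307]
tool_rot: [-0.0, 0.707, 0.707, -0.0]
contact_force: [0.2, -0.5, -0.1]
gripper_width: 0.598
grasp_force: 0.0
t: 8.9
eef_pos: [0.5508, -0.0573, 0.3054]
tool_rot: [0.0, 0.708, 0.707, -0.0]
contact_force: [0.3, -0.1, 0.3]
gripper_width: 0.601
grasp_force: 0.0
[ 0.55075134 -0.05725973  0.30543244] 8.9
[ 0.55073794 -0.05763284  0.30542589] 8.95
[ 0.55073861 -0.05767375  0.30540358] 9.0
```

View pics/s3.png

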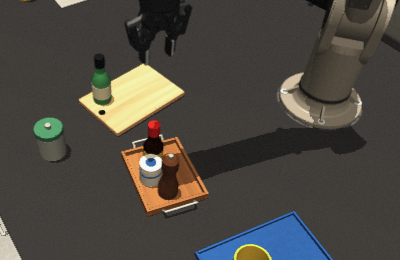

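The crop shows the oil standing upright on the board, with the gripper above the soy. Gripping the soy next.

```bash
python3 -m creep '{"dx":[0,0,0,0,0,0,0,0,0,0,0,0,0,0],"dy":[0,0,0,0,0,0,0,0,0,0,0,0,0,0],"dz":[0.05,0.05,0.05,0.046,0,0,0,0,0,0,0,0,0,0],"twist":[0,0,0,0,0,0,0,0,0,0,0,0,0,0],"finger_gap":[0.6,0.6,0.6,0.6,0.6,0.6,0,0,0,0,0,0,0,0]}' 50
python3 -m creep '{"dx":[0,0,0,0,0,0],"dy":[0,0,0,0,0,0],"dz":[-0.02,-0.04,-0.04,-0.04,-0.04,0],"twist":[0,0,0,0,0,0],"finger_gap":[0,0,0,0,0,0]}' 50
```

```text
t: 10.45
eef_pos: [0.553, -0.0561, 0.1123]
tool_rot: [0.001, 0.707, 0.707, 0.002]
contact_force: [-1.5, -0.0, 6.4]
gripper_width: 0.313
grasp_force: 48.8
t: 11.05
eef_pos: [0.5543, -0.0569, 0.2962]
tool_rot: [0.003, 0.707, 0.707, 0.005]
contact_force: [0.8, 0.8, -2.7]
gripper_width: 0.316
grasp_force: 50.2
```

```bash
python3 -m creep '{"dx":[-0.018,-0.035,-0.035,-0.035,-0.035,-0.033,0,0,0,0,0,0,0,0,0],"dy":[-0.008,-0.015,-0.016,-0.016,-0.015,-0.015,0,0,0,0,0,0,0,0,0],"dz":[0,0,0,0,0,0,0,0.05,0.05,0.04,0.02,0.003,0.003,0,0],"twist":[0,0,0,0,0,0,0,0,0,0,0,0,0,0,0],"finger_gap":[0,0,0,0,0,0,0,0,0,0,0,0,0,0,0]}' 50;  python3 -m creep '{"dx":[0,0,0],"dy":[0,0,0],"dz":[0.002,0.001,0],"twist":[0,0,0],"finger_gap":[0,0,0]}' 50
```

```text
t: 12.55
eef_pos: [0.4668, -0.2472, 0.1245]
tool_rot: [0.001, 0.707, 0.707, 0.001]
contact_force: [-0.3, -0.5, -2.8]
gripper_width: 0.313
grasp_force: 50.2
t: 12.85
eef_pos: [0.4673, -0.248, 0.1223]
tool_rot: [0.002, 0.707, 0.707, 0.001]
contact_force: [-3.2, 1.1, 10.9]
gripper_width: 0.315
grasp_force: 51.7
```

```bash
python3 -m creep '{"dx":[0,0,0,0,0,0,0,0,0.037,0.037,0.037,0.037,0.037,0.037,0.037,0.036,0,0,0,0],"dy":[0,0,0,0,0,0,0,0,0.0135,0.0135,0.0135,0.0135,0.0135,0.0135,0.0135,0.0135,0,0,0,0],"dz":[0,0,0,0,-0.04,-0.05,-0.05,-0.05,0,0,0,0,0,0,0,0,0,0,0,0],"twist":[0,0,0,0,0,0,0,0,0,0,0,0,0,0,0,0,0,0,0,0],"finger_gap":[0.5,0.6,0.6,0.6,0.6,0.6,0.6,0.6,0.7,0.7,0.7,0.7,0.7,0.7,0.7,0.7,0.7,0.7,0.7,0.7]}' 50
python3 - <<'E'
from h import *
for i in range(2):
    a=monitor.get_obs(); im=eyes.read_camera("wrist" if i<1 else "scene"); print(a["eef_pos"],a["t"])
E
```

```text
t: 14.85
eef_pos: [0.5736, 0.0466, 0.3105]
tool_rot: [0.0, 0.708, 0.706, 0.0]
contact_force: [0.4, 0.9, -0.7]
gripper_width: 0.702
grasp_force: 0.0
[0.57359383 0.04655711 0.31047212] 14.85
[0.57362851 0.04674564 0.31049998] 14.9
```

```bash
python3 -m creep '{"dx":[0,0,0,0,0,0,0,0,0,0,0,0,0,0],"dy":[0,0,0,0,0,0,0,0,0,0,0,0,0,0],"dz":[0.05,0.05,0.05,0.04,0.022,0,0,0,0,0,0,0,0,0],"twist":[0,0,0,0,0,0,0,0,0,0,0,0,0,0],"finger_gap":[0.7,0.7,0.7,0.7,0.7,0.7,0.7,0,0,0,0,0,0,0]}' 50
python3 -m creep '{"dx":[0,0,0,0,0,0],"dy":[0,0,0,0,0,0],"dz":[-0.02,-0.04,-0.05,-0.05,-0.04,0],"twist":[0,0,0,0,0,0],"finger_gap":[0,0,0,0,0,0]}' 50
```

```text
t: 16.35
eef_pos: [0.5752, 0.0483, 0.1006]
tool_rot: [0.001, 0.707, 0.707, 0.002]
contact_force: [-1.9, -0.4, 6.3]
gripper_width: 0.433
grasp_force: 49.4
t: 16.95
eef_pos: [0.5773, 0.0476, 0.3053]
tool_rot: [0.003, 0.707, 0.707, 0.005]
contact_force: [0.5, -0.2, -2.1]
gripper_width: 0.437
grasp_force: 51.1
```

```bash
python3 -m creep '{"dx":[-0.019,-0.039,-0.039,-0.039,-0.039,-0.039,-0.039,-0.039,-0.039,-0.039,-0.02,0,0],"dy":[-0.0084,-0.0168,-0.0168,-0.0168,-0.0168,-0.0168,-0.0168,-0.0168,-0.0168,-0.0168,-0.0084,0,0],"dz":[0,0,0,0,0,0,0,0,0,0,0,0,0],"twist":[0,0,0,0,0,0,0,0,0,0,0,0,0],"finger_gap":[0,0,0,0,0,0,0,0,0,0,0,0,0]}' 50;  python3 -m creep '{"dx":[0,0,0,0,0,0,0,0,0,0],"dy":[0,0,0,0,0,0,0,0,0,0],"dz":[0.05,0.05,0.05,0.03,0.004,0.003,0.002,0.001,0,0],"twist":[0,0,0,0,0,0,0,0,0,0],"finger_gap":[0,0,0,0,0,0,0,0,0,0]}' 50
```

```text
t: 18.25
eef_pos: [0.4047, -0.3417, 0.2974]
tool_rot: [-0.001, 0.708, 0.706, 0.0]
contact_force: [0.7, -0.3, -2.0]
gripper_width: 0.431
grasp_force: 51.0
t: 19.25
eef_pos: [0.4075, -0.3429, 0.11]
tool_rot: [0.002, 0.707, 0.707, 0.001]
contact_force: [1.0, 0.2, 6.9]
gripper_width: 0.431
grasp_force: 53.3
```

```bash
python3 -m creep '{"dx":[0,0,0,0,0,0,0,0,0.0416,0.0416,0.0416,0.0416,0.0416,0.0416,0.0416,0.0416,0,0,0,0],"dy":[0,0,0,0,0,0,0,0,0.0229,0.0229,0.0229,0.0229,0.0229,0.0229,0.0229,0.0229,0,0,0,0],"dz":[0,0,0,0,-0.05,-0.05,-0.05,-0.05,0,0,0,0,0,0,0,0,0,0,0,0],"twist":[0,0,0,0,0,0,0,0,0,0,0,0,0,0,0,0,0,0,0,0],"finger_gap":[0.6,0.7,0.7,0.7,0.7,0.7,0.7,0.7,1,1,1,1,1,1,1,1,1,1,1,1]}' 50
python3 - <<'E'
from h import *
im,C=grab("wrist");print(monitor.get_obs()["eef_pos"]);s,_=grab("scene")
H,Sa,V=cv2.split(cv2.cvtColor(im,cv2.COLOR_BGR2HSV))
for b in blobs((H>100)&(H<120)&(Sa>150),50): print(b,onz(C,b[1],.073))
hs=cv2.cvtColor(s,cv2.COLOR_BGR2HSV)[180:230,255:305]
for b in blobs((hs[...,0]>100)&(hs[...,0]<125)&(hs[...,1]>130),8):
    print(b,tri((cam("scene"),b[1]+[255,180]),(C,blobs((H>100)&(H<120)&(Sa>150),50)[0][1])))
cv2.imwrite("pics/s4.png",s[80:380,160:520])
E
```

```text
t: 21.25
eef_pos: [0.5885, -0.0108, 0.3085]
tool_rot: [-0.0, 0.708, 0.706, 0.0]
contact_force: [-0.1, -0.4, -1.3]
gripper_width: 0.999
grasp_force: 0.0
[ 0.58862194 -0.01059701  0.3085729 ]
(np.int32(349), array([276.7, 169. ]), array([266, 159,  22,  21], dtype=int32)) [ 0.5887829  -0.01067691  0.073     ]
(np.int32(56), array([25.5, 21.8]), array([21, 18, 10,  8], dtype=int32)) (array([ 0.5887921 , -0.0105035 ,  0.07400953]), [np.float64(0.0), np.float64(0.0)])
```

View pics/s4.png

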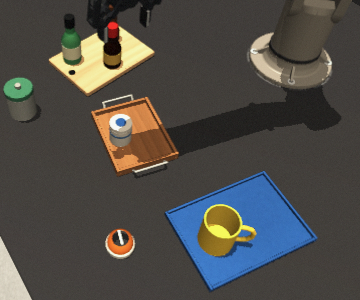

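The crop shows oil and soy upright on the board and the sugar alone in the caddy. The mill is hidden behind the soy and gripper, so I'll check it from the top camera along with the mug's handle.

Run:
```python
from h import *
t,T=grab("top"); cv2.imwrite("pics/t5.png",cv2.resize(t[195:355,80:500],None,fx=1.9,fy=1.9))
H,Sa,V=cv2.split(cv2.cvtColor(t,cv2.COLOR_BGR2HSV))
c,x=np.array([.495,.329]),np.array([.993,-.121]); y=np.array([.121,.993])
m=(H>18)&(H<36)&(Sa>120)&(np.arange(560)[None]<200)
v,u=np.nonzero(m)
P=np.array([onz(T,p,.05)[:2] for p in zip(u,v)])-c
print("mug in tray x",(P@x).min(),(P@x).max(),"y",(P@y).min(),(P@y).max())
i=(P@x).argmin(); print(u[i],v[i],P[i]@y)
```

```text
mug in tray x 0.003707736020831064 0.10244789791929641 y -0.04246987987560118 0.05778605269449338
116 272 0.049868175441741484
```

View pics/t5.png

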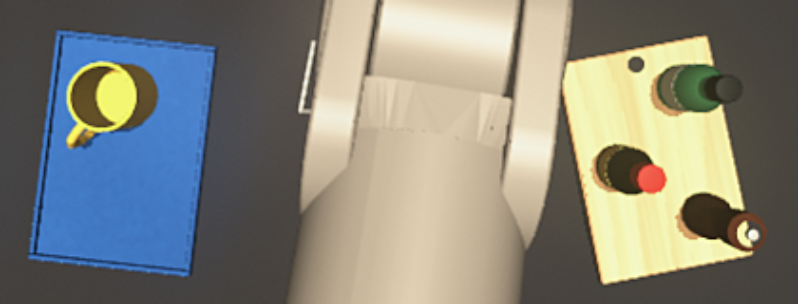

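The top view shows all three standing well inside the board. The mug's handle reaches no farther than tray x ≈ 0.00, so the tray's near half is free. Now the sugar.

```bash
python3 -m creep '{"dx":[0,0,0,0,0,0,0,0,0,0,0,0,0,0,0],"dy":[0,0,0,0,0,0,0,0,0,0,0,0,0,0,0],"dz":[0.05,0.05,0.05,0.05,0.04,0.02,0.018,0,0,0,0,0,0,0,0],"twist":[0,0,0,0,0,0,0,0,0,0,0,0,0,0,0],"finger_gap":[1,1,1,1,1,1,1,1,0,0,0,0,0,0,0]}' 50
python3 -m creep '{"dx":[0,0,0,0,0],"dy":[0,0,0,0,0],"dz":[-0.02,-0.04,-0.04,-0.05,0],"twist":[0,0,0,0,0],"finger_gap":[0,0,0,0,0]}' 50
```

```text
t: 22.9
eef_pos: [0.5898, -0.0091, 0.032]
tool_rot: [0.0, 0.707, 0.707, 0.001]
contact_force: [-2.1, -0.1, 6.0]
gripper_width: 0.633
grasp_force: 51.6
t: 23.4
eef_pos: [0.5934, -0.01, 0.1875]
tool_rot: [0.004, 0.707, 0.707, 0.005]
contact_force: [1.2, -0.7, -2.6]
gripper_width: 0.634
grasp_force: 54.6
```

```bash
python3 -m creep '{"dx":[0.0184,0.036,0.036,0.036,0.036,0.036,0.036,0.036,0.036,0.022,0,0],"dy":[-0.0096,-0.018,-0.018,-0.018,-0.018,-0.0185,-0.0185,-0.0185,-0.0185,-0.011,0,0],"dz":[0,0,0,0,0,0,0,0,0,0,0,0],"twist":[0,0,0,0,0,0,0,0,0,0,0,0],"finger_gap":[0,0,0,0,0,0,0,0,0,0,0,0]}' 50;  python3 -m creep '{"dx":[0,0,0,0,0,0,0,0],"dy":[0,0,0,0,0,0,0,0],"dz":[0.05,0.05,0.03,0.012,0.004,0.002,0,0],"twist":[0,0,0,0,0,0,0,0],"finger_gap":[0,0,0,0,0,0,0,0]}' 50;python3 -m creep '{"dx":[0,0,0],"dy":[0,0,0],"dz":[0.002,0.002,0],"twist":[0,0,0],"finger_gap":[0,0,0]}' 50
```

```text
t: 24.6
eef_pos: [0.4218, 0.3193, 0.1801]
tool_rot: [-0.0, 0.707, 0.708, -0.0]
contact_force: [-0.1, -0.2, -2.1]
gripper_width: 0.636
grasp_force: 54.4
t: 25.4
eef_pos: [0.4233, 0.3201, 0.0336]
tool_rot: [-0.0, 0.707, 0.707, 0.001]
contact_force: [-0.9, 0.0, -3.2]
gripper_width: 0.634
grasp_force: 54.2
t: 25.7
eef_pos: [0.4228, 0.3203, 0.03]
tool_rot: [-0.001, 0.707, 0.707, 0.001]
contact_force: [-4.1, -1.8, 15.4]
gripper_width: 0.635
grasp_force: 56.1
```

```bash
python3 -m creep '{"dx":[0,0,0,0,0,0,0,0,0,0],"dy":[0,0,0,0,0,0,0,0,0,0],"dz":[0,0,0,0,-0.05,-0.05,-0.05,-0.05,-0.05,-0.03],"twist":[0,0,0,0,0,0,0,0,0,0],"finger_gap":[0.9,1,1,1,1,1,1,1,1,1]}' 50
python3 - <<'E'
from h import *
s,S=grab("scene");t,T=grab("top")
H,Sa,V=cv2.split(cv2.cvtColor(t,cv2.COLOR_BGR2HSV))
cv2.imwrite("pics/s6.png",s[80:380,160:520])
E
python3 -m creep '{"dx":[-0.0368,-0.0368,-0.0368,-0.0368,-0.0368,-0.0368,-0.0368,-0.0368,-0.0368,-0.0367,-0.0367,-0.0367,-0.0367,-0.0367,-0.0367,-0.0367,-0.0367,-0.0367,0,0],"dy":[0.011,0.011,0.011,0.011,0.011,0.011,0.011,0.011,0.011,-0.0128,-0.0128,-0.0128,-0.0128,-0.0128,-0.0128,-0.0128,-0.0128,-0.0128,0,0],"dz":[0,0,0,0,0,0,0,0,0,0,0,0,0,0,0,0,0,0,0,0],"twist":[0,0,0,0,0,0,0,0,0,0,0,0,0,0,0,0,0,0,0,0],"finger_gap":[0.7,0.7,0.7,0.7,0.7,0.7,0.7,0.7,0.7,0.7,0.7,0.7,0.7,0.7,0.7,0.7,0.7,0.7,0.7,0.7]}'; python3 -m creep '{"dx":[0,0,0],"dy":[0,0,0],"dz":[0,0,0],"twist":[0,0,0],"finger_gap":[0.7,0.7,0.7]}'
```

```text
t: 26.7
eef_pos: [0.4236, 0.3195, 0.312]
tool_rot: [-0.0, 0.707, 0.707, 0.002]
contact_force: [0.2, 0.9, -0.5]
gripper_width: 1.002
grasp_force: 0.0
t: 28.8
eef_pos: [0.4051, -0.3429, 0.3073]
tool_rot: [-0.001, 0.708, 0.706, -0.0]
contact_force: [0.2, 0.4, 0.4]
gripper_width: 0.701
grasp_force: 0.0
t: 29.1
eef_pos: [0.4073, -0.3408, 0.3081]
tool_rot: [-0.0, 0.706, 0.708, 0.0]
contact_force: [0.1, 0.8, -0.0]
gripper_width: 0.699
grasp_force: 0.0
```

View pics/s6.png

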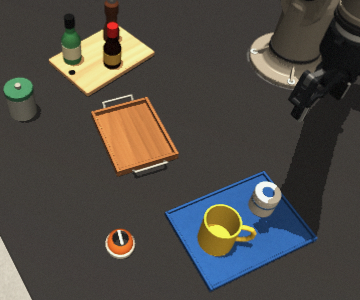

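The crop shows the sugar upright on the tray's near half, the mug untouched and all three items on the board. Returning the mill by the inverse moves.

```bash
python3 -m creep '{"dx":[0,0,0,0,0,0,0,0,0,0,0,0,0],"dy":[0,0,0,0,0,0,0,0,0,0,0,0,0],"dz":[0.05,0.05,0.05,0.03,0.02,0,0,0,0,0,0,0,0],"twist":[0,0,0,0,0,0,0,0,0,0,0,0,0],"finger_gap":[0.7,0.7,0.7,0.7,0.7,0.7,0,0,0,0,0,0,0]}' 50
python3 -m creep '{"dx":[0,0,0,0,0,0],"dy":[0,0,0,0,0,0],"dz":[-0.02,-0.04,-0.05,-0.05,-0.04,0],"twist":[0,0,0,0,0,0],"finger_gap":[0,0,0,0,0,0]}' 50
python3 -m creep '{"dx":[0.019,0.039,0.039,0.039,0.039,0.039,0.039,0.039,0.039,0.039,0.02,0,0,0,0],"dy":[0.0084,0.0168,0.0168,0.0168,0.0168,0.0168,0.0168,0.0168,0.0168,0.0168,0.0084,0,0,0,0],"dz":[0,0,0,0,0,0,0,0,0,0,0,0,0,0,0],"twist":[0,0,0,0,0,0,0,0,0,0,0,0,0,0,0],"finger_gap":[0,0,0,0,0,0,0,0,0,0,0,0,0,0,0]}' 50
python3 -m creep '{"dx":[0,0,0,0,0,0],"dy":[0,0,0,0,0,0],"dz":[0.05,0.05,0.05,0.04,0.012,0],"twist":[0,0,0,0,0,0],"finger_gap":[0,0,0,0,0,0]}' 50
```

```text
t: 30.4
eef_pos: [0.4076, -0.3428, 0.1098]
tool_rot: [0.001, 0.707, 0.707, 0.001]
contact_force: [0.1, 0.6, 6.5]
gripper_width: 0.433
grasp_force: 50.7
t: 31.0
eef_pos: [0.4082, -0.3446, 0.3134]
tool_rot: [0.004, 0.707, 0.707, 0.002]
contact_force: [0.6, -1.4, -2.6]
gripper_width: 0.437
grasp_force: 51.2
t: 32.5
eef_pos: [0.5738, 0.0462, 0.3084]
tool_rot: [-0.0, 0.708, 0.706, 0.0]
contact_force: [-0.2, -0.1, -2.5]
gripper_width: 0.437
grasp_force: 51.1
t: 33.1
eef_pos: [0.5734, 0.0471, 0.1056]
tool_rot: [-0.001, 0.707, 0.707, -0.001]
contact_force: [-0.0, -0.4, -2.0]
gripper_width: 0.436
grasp_force: 51.3
```

```bash
python3 -m creep '{"dx":[0,0,0,0,0],"dy":[0,0,0,0,0],"dz":[0.003,0.002,0.002,0,0],"twist":[0,0,0,0,0],"finger_gap":[0,0,0,0,0]}' 50;python3 -m creep '{"dx":[0,0,0],"dy":[0,0,0],"dz":[0.001,0,0],"twist":[0,0,0],"finger_gap":[0,0,0]}' 50
```

```text
t: 33.6
eef_pos: [0.5748, 0.0481, 0.0999]
tool_rot: [0.0, 0.707, 0.707, 0.001]
contact_force: [-0.7, -0.3, -0.5]
gripper_width: 0.436
grasp_force: 51.5
t: 33.9
eef_pos: [0.5752, 0.0483, 0.0997]
tool_rot: [0.0, 0.707, 0.707, 0.001]
contact_force: [-1.7, 1.4, 10.0]
gripper_width: 0.436
grasp_force: 52.4
```

```bash
python3 -m creep '{"dx":[0,0,0,0,0,0,0,0,0],"dy":[0,0,0,0,0,0,0,0,0],"dz":[0,0,0,0,-0.05,-0.05,-0.05,-0.06,-0.01],"twist":[0,0,0,0,0,0,0,0,0],"finger_gap":[0.6,0.7,0.7,0.7,0.7,0.7,0.7,0.7,0.7]}' 50
python3 -m creep '{"dx":[-0.037,-0.037,-0.037,-0.037,-0.037,-0.037,-0.037,-0.036,0,0,0,0,0],"dy":[-0.0135,-0.0135,-0.0135,-0.0135,-0.0135,-0.0135,-0.0135,-0.0135,0,0,0,0,0],"dz":[0,0,0,0,0,0,0,0,0,0,0,0,0],"twist":[0,0,0,0,0,0,0,0,0,0,0,0,0],"finger_gap":[0.6,0.6,0.6,0.6,0.6,0.6,0.6,0.6,0.6,0.6,0.6,0.6,0.6]}' 50
python3 - <<'E'
from h import *
im,C=grab("wrist");print(monitor.get_obs()["eef_pos"])
H,Sa,V=cv2.split(cv2.cvtColor(im,cv2.COLOR_BGR2HSV))
for b in blobs(((H<6)|(H>174))&(Sa>200)&(V>130),50): print(b,onz(C,b[1],.153))
E
```

```text
t: 34.8
eef_pos: [0.577, 0.047, 0.3139]
tool_rot: [0.002, 0.707, 0.707, 0.004]
contact_force: [-0.1, -0.5, -0.6]
gripper_width: 0.698
grasp_force: 0.0
t: 36.1
eef_pos: [0.467, -0.2459, 0.3081]
tool_rot: [-0.0, 0.706, 0.708, -0.0]
contact_force: [-0.4, 0.5, 1.3]
gripper_width: 0.601
grasp_force: 0.0
[ 0.4668539  -0.24614896  0.30814601]
(np.int32(716), array([274.7, 185.7]), array([260, 171,  31,  30], dtype=int32)) [ 0.4652582  -0.24672896  0.153     ]
```

```bash
python3 -m creep '{"dx":[0,0,0,0,0,0,0,0,0,0,0,0,0],"dy":[0,0,0,0,0,0,0,0,0,0,0,0,0],"dz":[0.05,0.05,0.05,0.03,0.008,0,0,0,0,0,0,0,0],"twist":[0,0,0,0,0,0,0,0,0,0,0,0,0],"finger_gap":[0.6,0.6,0.6,0.6,0.6,0.6,0,0,0,0,0,0,0]}' 50
python3 -m creep '{"dx":[0,0,0,0,0,0],"dy":[0,0,0,0,0,0],"dz":[-0.02,-0.04,-0.04,-0.04,-0.04,0],"twist":[0,0,0,0,0,0],"finger_gap":[0,0,0,0,0,0]}' 50
python3 -m creep '{"dx":[0.018,0.035,0.035,0.035,0.035,0.033,0,0,0,0],"dy":[0.008,0.015,0.016,0.016,0.015,0.015,0,0,0,0],"dz":[0,0,0,0,0,0,0,0,0,0],"twist":[0,0,0,0,0,0,0,0,0,0],"finger_gap":[0,0,0,0,0,0,0,0,0,0]}' 50
python3 -m creep '{"dx":[0,0,0,0,0,0,0,0,0],"dy":[0,0,0,0,0,0,0,0,0],"dz":[0.05,0.05,0.05,0.025,0.008,0.002,0.002,0,0],"twist":[0,0,0,0,0,0,0,0,0],"finger_gap":[0,0,0,0,0,0,0,0,0]}' 50;python3 -m creep '{"dx":[0,0,0,0],"dy":[0,0,0,0],"dz":[0.002,0.001,0,0],"twist":[0,0,0,0],"finger_gap":[0,0,0,0]}' 50
```

```text
t: 37.45
eef_pos: [0.4677, -0.2479, 0.1224]
tool_rot: [0.002, 0.707, 0.707, 0.001]
contact_force: [-1.0, 0.2, 7.1]
gripper_width: 0.316
grasp_force: 48.9
t: 38.05
eef_pos: [0.4688, -0.2492, 0.3058]
tool_rot: [0.004, 0.707, 0.707, 0.003]
contact_force: [0.9, -0.2, -3.6]
gripper_width: 0.317
grasp_force: 50.2
t: 39.05
eef_pos: [0.5506, -0.0574, 0.3003]
tool_rot: [-0.0, 0.708, 0.706, 0.0]
contact_force: [0.2, 0.1, -3.3]
gripper_width: 0.314
grasp_force: 50.2
t: 39.95
eef_pos: [0.5523, -0.0561, 0.1145]
tool_rot: [0.001, 0.707, 0.707, 0.001]
contact_force: [-0.1, 0.4, -3.5]
gripper_width: 0.316
grasp_force: 50.3
t: 40.35
eef_pos: [0.5528, -0.0566, 0.1124]
tool_rot: [0.001, 0.707, 0.707, 0.001]
contact_force: [-3.2, -0.4, 11.5]
gripper_width: 0.315
grasp_force: 52.0
```

```bash
python3 -m creep '{"dx":[0,0,0,0,0,0,0,0,-0.044,-0.044,-0.044,-0.044,-0.044,-0.044,0,0,0,0],"dy":[0,0,0,0,0,0,0,0,0.001,0.001,0.001,0.001,0.0005,0,0,0,0,0],"dz":[0,0,0,0,-0.045,-0.05,-0.05,-0.05,0,0,0,0,0,0,0,0,0,0],"twist":[0,0,0,0,0,0,0,0,0,0,0,0,0,0,0,0,0,0],"finger_gap":[0.5,0.6,0.6,0.6,0.6,0.6,0.6,0.6,0.6,0.6,0.6,0.6,0.6,0.6,0.6,0.6,0.6,0.6]}' 50
python3 -m creep '{"dx":[0,0,0,0,0,0,0,0,0,0,0,0,0],"dy":[0,0,0,0,0,0,0,0,0,0,0,0,0],"dz":[0.05,0.05,0.05,0.02,0,0,0,0,0,0,0,0,0],"twist":[0,0,0,0,0,0,0,0,0,0,0,0,0],"finger_gap":[0.6,0.6,0.6,0.6,0.6,0.6,0,0,0,0,0,0,0]}' 50
python3 -m creep '{"dx":[0,0,0,0,0,0],"dy":[0,0,0,0,0,0],"dz":[-0.02,-0.05,-0.05,-0.05,0,0],"twist":[0,0,0,0,0,0],"finger_gap":[0,0,0,0,0,0]}' 50
python3 -m creep '{"dx":[0.02,0.038,0.038,0.038,0.038,0.038,0.038,0.038,0.038,0,0,0,0],"dy":[0,-0.003,-0.003,-0.003,-0.003,-0.003,-0.003,-0.003,-0.004,0,0,0,0],"dz":[0,0,0,0,0,0,0,0,0,0,0,0,0],"twist":[0,0,0,0,0,0,0,0,0,0,0,0,0],"finger_gap":[0,0,0,0,0,0,0,0,0,0,0,0,0]}' 50
```

```text
t: 42.15
eef_pos: [0.5567, -0.3182, 0.3051]
tool_rot: [-0.0, 0.706, 0.708, 0.0]
contact_force: [-0.2, 0.2, 0.4]
gripper_width: 0.6
grasp_force: 0.0
t: 43.45
eef_pos: [0.5569, -0.3212, 0.1376]
tool_rot: [0.002, 0.707, 0.707, 0.001]
contact_force: [-1.1, -0.1, 6.3]
gripper_width: 0.294
grasp_force: 48.8
t: 44.05
eef_pos: [0.5561, -0.3203, 0.3064]
tool_rot: [0.001, 0.707, 0.707, 0.001]
contact_force: [-0.3, 0.2, -4.9]
gripper_width: 0.291
grasp_force: 50.2
t: 45.35
eef_pos: [0.5303, 0.0026, 0.3048]
tool_rot: [-0.0, 0.708, 0.706, -0.0]
contact_force: [0.3, 0.5, -3.7]
gripper_width: 0.292
grasp_force: 50.2
```

```bash
python3 -m creep '{"dx":[0,0,0,0,0,0,0,0,0],"dy":[0,0,0,0,0,0,0,0,0],"dz":[0.05,0.05,0.04,0.025,0.008,0.002,0.002,0,0],"twist":[0,0,0,0,0,0,0,0,0],"finger_gap":[0,0,0,0,0,0,0,0,0]}' 50;python3 -m creep '{"dx":[0,0,0,0],"dy":[0,0,0,0],"dz":[0.002,0.001,0,0],"twist":[0,0,0,0],"finger_gap":[0,0,0,0]}' 50
```

```text
t: 46.25
eef_pos: [0.5317, 0.004, 0.1294]
tool_rot: [0.0, 0.707, 0.707, 0.001]
contact_force: [-0.5, -0.3, -4.5]
gripper_width: 0.287
grasp_force: 50.2
t: 46.65
eef_pos: [0.5327, 0.0037, 0.1276]
tool_rot: [0.001, 0.707, 0.707, 0.002]
contact_force: [-3.3, 0.8, 15.3]
gripper_width: 0.289
grasp_force: 52.2
```

Down on the caddy floor. Release, back away towards the robot's left, and check from both cameras.

```bash
python3 -m creep '{"dx":[0,0,0,0,0,0,0,0,0.045,0.045,0.045,0.045,0.045,0.045,0.045,0.045,0.045,0.045,0,0],"dy":[0,0,0,0,0,0,0,0,0,0,0,0,-0.01,-0.01,-0.01,-0.02,-0.03,-0.03,0,0],"dz":[0,0,0,0,-0.03,-0.05,-0.05,-0.05,0,0,0,0,0,0,0,0,0,0,0,0],"twist":[0,0,0,0,0,0,0,0,0,0,0,0,0,0,0,0,0,0,0,0],"finger_gap":[0.5,0.6,0.6,0.6,0.6,0.6,0.6,0.6,0.6,0.6,0.6,0.6,0.6,0.6,0.6,0.6,0.6,0.6,0.6,0.6]}' 50
python3 - <<'E'
from h import *
t,T=grab("top");s,S=grab("scene")
t0=cv2.imread("pics/top0.png");s0=cv2.imread("pics/scene0.png")
def sh(a,b,r): # image shift of a patch
    x,y,w,h=r; p=a[y:y+h,x:x+w]; q=b[y-8:y+h+8,x-8:x+w+8]; R_=cv2.matchTemplate(q,p,cv2.TM_CCOEFF_NORMED); _,m,_,l=cv2.minMaxLoc(R_); return l[0]-8,l[1]-8,round(m,3)
print("top soy,oil,mill",sh(t0,t,(312,237,20,18)),sh(t0,t,(281,249,22,20)),sh(t0,t,(258,226,20,20)))
print("scene",sh(s0,s,(276,160,16,18)),sh(s0,s,(299,168,14,18)),sh(s0,s,(291,193,18,40)))
print("mug tin timer",sh(t0,t,(112,225,50,50)),sh(t0,t,(380,126,38,40)),sh(t0,t,(172,148,32,32)))
a=cv2.resize(t[195:295,230:360],None,fx=4,fy=4,interpolation=2);b=cv2.resize(s[140:340,220:470],None,fx=2,fy=2,interpolation=2)
o=np.zeros((800,520,3),np.uint8);o[:400]=a;o[400:,:500]=b;cv2.imwrite("pics/f.png",cv2.resize(o,None,fx=.75,fy=.75))
E
```

```text
t: 48.65
eef_pos: [0.424, 0.4484, 0.3047]
tool_rot: [0.0, 0.706, 0.708, -0.0]
contact_force: [0.5, -0.7, 0.1]
gripper_width: 0.599
grasp_force: 0.0
top soy,oil,mill (0, 1, 0.945) (0, 1, 0.948) (0, -1, 0.98)
scene (1, 0, 0.969) (0, 0, 0.92) (-1, 0, 0.845)
mug tin timer (0, 0, 1.0) (0, 0, 1.0) (0, 0, 1.0)
```

View pics/f.png

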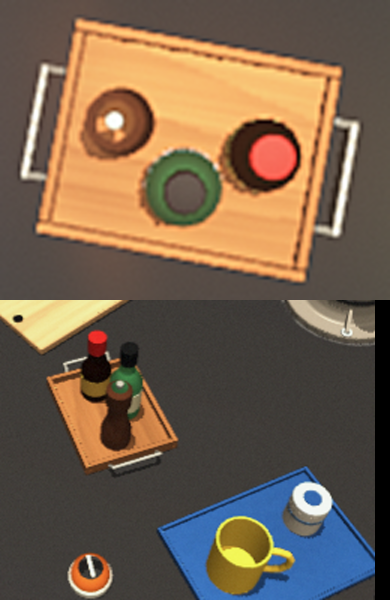

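The picture shows oil, soy and mill upright in the caddy, each within about 1 px (2 mm) of its first image. The sugar is upright on the tray, the mug, tin and timer show 0 px shift, and the gripper is clear.

```bash
python3 -c "
from station import bot
print(bot.hand_in())"
```

```text
the job is handed in; nothing more can be done
None
```

The job is handed in at about 49 s of the 141 s allowed (no verdict was returned): the sugar stands on the tray, the oil, soy and mill are back in the caddy within about 2 mm of their original spots, and the mug, tin and timer did not move.

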